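# Aim the swivelling radiometer at the amber lamp

### The arm

A 7-joint arm with a two-finger parallel gripper is mounted at the origin on the work surface. World frame = base frame: x ahead of the robot, y to its left, z up, the work surface at z = 0. Lengths are in mm, angles in rad, forces in N, time in s.
With the tool pointing down it reaches from about 400 to 900 mm from the base axis. Payload 5.6 kg.
Tool frame: the origin (TCP) lies midway between the tips of the shut fingers; the grasp point (between the pads) lies 19 mm behind it; z points along the fingers, y is the line along which they close (so a half turn about z gives the same grasp; the last joint's range is limited). The gripper opens to 92 mm and grips with 3 to 60 N. Pads are 20 mm wide; open, the fingers measure 128 mm over their backs; the gripper's body (75 mm by 189 mm) begins 69 mm behind the grasp point.
Start: joints at [-1.29, 0.468, -0.012, 1.603, 0.006, 1.071, -0.056], TCP at [206.853, 616.215, 214.592] pointing down, gripper open.
Joint ranges: [-2.53, 2.53], [-0.31, 2.02], [-1.57, 1.55], [0.28, 2.44], [-1.29, 4.43], [0.15, 1.84], [-2.92, 2.92]. Speed limits (rad/s): [2.57, 2.57, 3.14, 3.14, 3.14, 3.14, 3.14].

### API

Orientations are given as a rotation vector (axis times angle).
In Python, from cell import robot, grip, kin, viewer gives the robot as it stands. Calls block until the motion is done:
- robot.movep(position, orientation): joint-space move of the TCP to a pose.
- robot.servo_line(position, feed=150, rotation=None): straight line of the TCP; rotation=None keeps the orientation; feed is the mean speed in mm/s.
- robot.goto_joints(angles): joint-space move.
- grip(opening, newtons=None): opening from 0.0 (shut) to 1.0 (fully open); newtons is the grip in N (None keeps the last); returns when the fingers have stopped.
- robot.hold(seconds).
- kin.ik(position, orientation): joint angles nearest the present ones, or None.
- robot.observe(): the state.
- viewer.read_camera(name): name is "scene" or "top"; returns the picture (420x560x3 uint8, red, green, blue); there is no depth.
- viewer.camera_info(name): a dict with "camera_matrix" (3x3 intrinsics, pixels), "k1" (the pictures are not rectified: a ray, as slopes to the right and down, at radius r is drawn at 1 + k1 r^2 times it, then the intrinsics apply), "R" (3x3) and "t" (3): a world point X has camera coordinates R X + t. Camera axes: x right, y down, z forward; pixel columns grow to the right and rows downward; lengths in mm; the calibration is good to about 2 mm. A picture is of the moment at which its call begins. camera_info takes no time and is no camera call.
A pose or a line that the arm cannot do raises robot.IKError and nothing moves.
- robot.job_done(): hands the job in; it is judged then, once.
Trained networks look in the newest picture that a camera, given by its name, has taken for a name from the list of things; names that differ only in an ending like _2 or _b are one class to them, and where a whole thing is asked for, a point or a joint stands for the part that bears it (a point fixed in the world has none). Each returns a list of dicts, best first, with "confidence" (0 to 1); they miss things now and then, are a little off and sometimes report something else, mostly with a low value. They report only what shows in the picture. A call takes as long as a camera call.
- viewer.silhouettes(name, camera): "mask" (420x560 bool, what is visible of it).
- viewer.pinpoint(name, camera): "at" ([x, y, z] in mm, in the coordinates of the camera as it stood for that picture, good to about 4 mm: a listed point, or the origin of a listed thing).
The state is a dict: "t": time; "joints": joint angles; "joint_velocities": joint speeds; "joint_torque": joint torques, N m; "tcp_pos": TCP position; "tcp_rot": TCP orientation; "contact_force": force on the tool from outside, world axes, zero at the start; "wrist_torque": the same for the moment, N m; "grip_width": opening from 0.0 (shut) to 1.0 (fully open); "grip_force": force on a finger pad.
Only numpy, scipy, OpenCV 4.12 (cv2) and the standard library are available. Lean on these libraries where they do the work, as an engineer would, in place of code of your own. Each camera call takes 0.05 s, during which the arm holds its last target. There are 200 camera calls.

### The job

Aim the radiometer at the amber lamp: lift its head until the pawl catches in the notch that brings the tube level with the middle of the lamp, clear above the two iris stands, and then swing it round on its clicking base, counting the 10-degree clicks, until it points straight at the lamp. Let go with the head resting on its pawl and in that click. A handle juts out under the tube's rear end for this: the tube itself and the lamps must not be touched, and everything else stays where it stands.

Things in the scene. Friction and masses are not known exactly. Their poses are not given: they have to be found in the camera images.
- swivel (a joint): Clicking swivel carrying the whole receiver: upright hinge, rad, growing counter-clockwise from above, 0 when the tube points along swivel_base's x. A sprung plunger on a ribbed ring makes it rest only at whole clicks of 10 degrees (0.1745 rad): 0, +-0.1745, +-0.3491 ... to 1.3 rad either way. Less than half a step past a click it springs back, beyond that it snaps to the next.
- swivel_base: Fixed round grey base plate, 176 mm across, 12 mm high, a white rim mark at every click. Origin on the swivel's axis at table height; its x is the tube's direction at swivel 0, so the tube's heading is this yaw plus swivel. Place and yaw vary. Turning over a click takes about 0.75 N m: 6 N sideways at the handle.
- lift (a joint): Height of the head on its ratchet post, m, growing upwards. A notch every 0.008 (0.016, 0.024 ... 0.096). The pawl drops in once the head is 2 mm above a notch; from then on it cannot sink below that notch, so never lift 8 mm past the wanted one. Lifting takes 8 to 15 N. Starts between 0.008 and 0.048. At 0.080 the tube's axis is 240 mm up, level with the middle of the lamps.
- pawl_tip (a point): Tip of the small red sprung pawl on the right side of the black column (56 mm thick, up to 100 mm high), which holds the toothed post. Nothing to operate: it ratchets by itself as the head is lifted.
- head: Radiometer head, not to be touched: level silver tube 56 mm thick, black lens hood 60 mm thick in front, black cap behind. Origin on the tube's axis straight above the swivel's axis, at height 0.160 + lift. x along the tube to the lens, y to its left, z up. Hood ends at x = +125 mm, rear cap at x = -112 mm.
- grip (a point): Middle of the rear handle's black rubber sleeve: round bar 18 mm thick, 45 mm long, 105 to 150 mm behind the swivel's axis, sloping 20 degrees down away from it (a 10 mm steel stem leads on to the post). This point is 122 mm behind the axis, 74 mm below the tube's axis (height 0.086 + lift), just past the tube's end: a gripper must lean 30 to 45 degrees away from the column. Axes as head.
- lamp_amber: Stand of the amber lamp, fixed to the table: grey foot 54 mm across, thin post, white socket, glass to 276 mm high. Origin under the foot. 240 mm from the swivel's axis in the direction of one of its clicks (to 2 degrees). The three lamps' places are swapped. Not to be touched.
- lamp_amber_center (a point): Middle of the amber glass cylinder, 34 mm thick and 72 mm tall, 240 mm above the table: the point to aim at.
- lamp_clear: Stand of the white ball lamp (ball 60 mm), fixed, otherwise like the amber one. Origin under the foot. Not to be touched.
- lamp_green: Stand of the slim green rod lamp (16 mm thick, to 284 mm high), fixed, otherwise like the amber one. Origin under the foot. Not to be touched.
- iris1_mid (a point): Iris stand with a black disc, loose: 190 mm tall, grey foot 44 x 44 x 36 mm, thin post, disc 36 mm across on top. The point is 95 mm up its post. It stands under the lens's sweep, 118 mm from the swivel's axis, to the left; the hood (60 mm) clears it by 20 mm at lift 0.080 and would strike it below 0.060.
- iris2_mid (a point): The other iris stand, with a blue disc, to the right; otherwise like the first.
- caliper_box: Bystander: red box 85 x 62 x 30 mm on the table on the handle's side of the swivel; origin under its centre.
- driver: Bystander: yellow screwdriver 180 mm long, 26 mm thick, lying on the handle's side of the swivel; origin under its middle.
- bottle: Bystander: white bottle 60 mm thick, 140 mm tall, standing behind the handle; origin under its centre.
- power_meter: Bystander: grey hand-held meter 150 x 78 x 34 mm; origin under its centre.
- parts_bin: Bystander: open black bin 150 x 100 x 60 mm; origin under its centre.
- lens_mount: Bystander: black lens holder 50 x 60 x 72 mm; origin under its centre.

How it is judged (in metres and radians):
On the way, in this order (a step that is already met when the one before it is completed fails the run):
1. the head is raised to the level of the lamp (lift above 0.0705 m) (value of joint lift above 0.0705 m), for 0.2 s.
2. the tube is swung to point at the amber lamp (x of lamp_amber_center in the frame of head above 0.1 m and y of lamp_amber_center in the frame of head between -0.02 and 0.02 m), for 0.2 s.
At the end, for the whole second after the job is handed in: The tube's axis passes within 16 mm to the side and 9 mm in height of the middle of the amber lamp, lens towards it, with the head at rest on its pawl and the swivel at rest in its click (x of lamp_amber_center in the frame of head above 0.1 m and y of lamp_amber_center in the frame of head between -0.016 and 0.016 m and z of lamp_amber_center in the frame of head between -0.009 and 0.009 m and velocity of joint lift between -0.01 and 0.01 m/s and velocity of joint swivel between -0.03 and 0.03 rad/s); the robot touches nothing.
It fails at once if the radiometer's tube is touched (more than 2 N) (contact force between head and anything else above 2 N).
It fails at once if a lamp is touched (more than 2 N) (contact force between any of lamp_amber, lamp_clear, lamp_green and anything else above 2 N).
It fails at once if an iris stand is moved by more than 15 mm (distance of any of iris1_mid, iris2_mid from where it was at the start of the episode above 0.015 m).
It fails at once if another thing on the table is moved by more than 15 mm (distance of any of caliper_box, driver, bottle, power_meter, parts_bin, lens_mount from where it was at the start of the episode above 0.015 m).
It also fails if it takes over 48 s, if anything falls off the work surface, if the arm or the gripper's body presses on something with over 40 N, if the wrist force passes 120 N, or if a joint passes its speed limit or range.

## Working session

There is one attempt and no reset: what is moved stays moved. The work goes in short steps, each a Python script; the robot and the scene stay as the last script left them, time stands still between calls to the robot, and variables do not carry over. Pictures are saved under pics/ and viewed, at most 10 in all, crops included, and the job is handed in when it is done.

```bash
ls; mkdir -p pics; cat > h.py <<'E'
import numpy as np, cv2
from cell import robot, grip, kin, viewer
from scipy.spatial.transform import Rotation as Ro
def pin(name,cam):
    c=viewer.camera_info(cam); R=np.array(c["R"]);t=np.array(c["t"])
    return [(round(d["confidence"],2),(R.T@(np.array(d["at"])-t)).round(1)) for d in viewer.pinpoint(name,cam)[:2]]
def snap(cam,f):
    im=viewer.read_camera(cam); cv2.imwrite("pics/"+f,np.array(im)[:,:,::-1]); return im
E
python3 - <<'E'
from h import *
for c in ("scene","top"):
    snap(c,c+"0.png")
    for n in "swivel_base head grip pawl_tip lamp_amber lamp_amber_center lamp_clear lamp_green iris1_mid iris2_mid caliper_box driver bottle power_meter parts_bin lens_mount".split():
        print(c,n,pin(n,c))
print(robot.observe()["t"])
E
```

```text
pics
scene swivel_base [(0.75, array([536.5, -19. ,   4.4])), (0.54, array([ 532.1, -142.6,  123. ]))]
scene head [(0.68, array([538.1, -18.6, 189.2])), (0.61, array([682.5, 167.2,   1.6]))]
scene grip [(0.79, array([ 532. , -144.2,  122.4]))]
scene pawl_tip []
scene lamp_amber [(0.75, array([681.2, 171.7,   2. ]))]
scene lamp_amber_center [(0.58, array([684.9, 169.1, 237.4])), (0.47, array([659.3, 423.5,  -3.6]))]
scene lamp_clear [(0.87, array([611. , 207.3,  -2.7]))]
scene lamp_green [(0.74, array([375.8, 160.3,  -1.3]))]
scene iris1_mid [(0.91, array([444.6,  59.1,  91.9])), (0.36, array([552.5, -16.7, 112.3]))]
scene iris2_mid [(0.83, array([615.4,  72.4,  93.6]))]
scene caliper_box [(0.81, array([ 441.3, -206.3,   -1.1]))]
scene driver [(0.87, array([ 6.796e+02, -2.108e+02,  6.000e-01])), (0.16, array([553.3, -16.1, 114.2]))]
scene bottle [(0.97, array([ 5.218e+02, -3.021e+02, -2.000e-01]))]
scene power_meter [(0.83, array([ 561.5, -429.7,    1.4]))]
scene parts_bin [(0.9, array([661.4, 421.5,   0.8]))]
scene lens_mount [(0.67, array([394.1, 344.6,   1.6])), (0.36, array([ 5.57
[... 293 characters left out ...]
8]))]
top lamp_amber_center [(0.68, array([687.8, 164.8, 241.6]))]
top lamp_clear [(0.68, array([613.9, 204.9,  -1.4])), (0.52, array([378.5, 154.8,  -0.8]))]
top lamp_green [(0.81, array([374.3, 157.5,  -0.6])), (0.33, array([688.1, 168.5, 237.4]))]
top iris1_mid [(0.83, array([448.9,  55.2,  97. ]))]
top iris2_mid [(0.79, array([609.5,  69.5,  93.2])), (0.65, array([397.2, 344.3,  -1.7]))]
top caliper_box [(0.78, array([ 438.3, -204. ,    1.3]))]
top driver [(0.67, array([ 6.783e+02, -2.075e+02,  5.000e-01]))]
top bottle [(0.85, array([ 522.5, -299.6,   -2.7]))]
top power_meter []
top parts_bin [(0.59, array([662.7, 423.1,  -2.7]))]
top lens_mount [(0.66, array([396.6, 345.5,   0.6]))]
1.7
```

View pics/scene0.png

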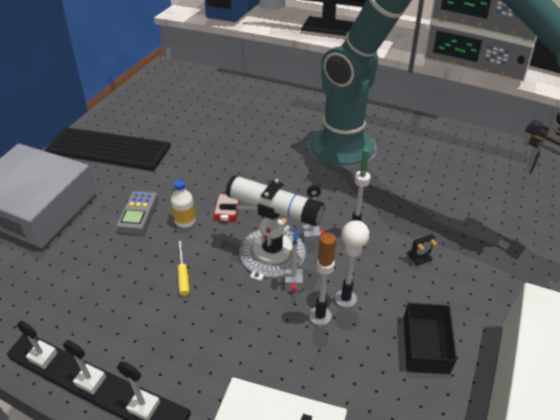

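View pics/top0.png

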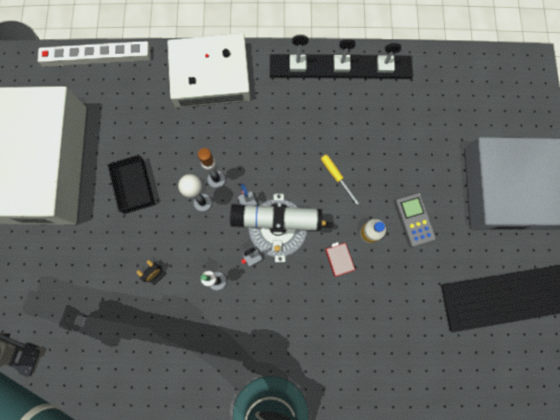

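```bash
cat >> h.py <<'E'
S=np.array([537.4,-19.5]); LEAN=np.radians(42)
def rot(head,flip,lean=LEAN):
    """tool orientation for handle at tube heading (rad)"""
    u=np.array([np.cos(head),np.sin(head),0]); z=u*np.sin(lean)-np.array([0,0,np.cos(lean)])
    y=np.array([-u[1],u[0],0])*(1 if flip else -1)
    return Ro.from_matrix(np.c_[np.cross(y,z),y,z])
def pose(head,gz,flip,back=0,r=122):
    Q=rot(head,flip); u=np.array([np.cos(head),np.sin(head)])
    return np.r_[S-r*u,gz]+Q.as_matrix()[:,2]*(19-back), Q.as_rotvec()
def heading(cam,z,name="head"):
    c=viewer.camera_info(cam);R=np.array(c["R"]);t=np.array(c["t"]);K=np.array(c["camera_matrix"],float)
    m=viewer.silhouettes(name,cam)[0]; print("conf",m["confidence"],m["mask"].sum())
    v,u=np.nonzero(m["mask"]); p=np.c_[u,v].astype(np.float32)[:,None]
    n=cv2.undistortPoints(p,K,np.array([c["k1"],0,0,0.]))[:,0]
    d=np.c_[n,np.ones(len(n))]@R; o=-R.T@t; X=(o+d*((z-o[2])/d[:,2])[:,None])[:,:2]
    a=np.linalg.eigh(np.cov(X.T))[1][:,1]; q=cv2.minAreaRect(X.astype(np.float32))
    print(cam,"pca",np.degrees(np.arctan2(a[1],a[0]))%180,"rect",q, X.mean(0))
E
python3 - <<'E'
from h import *
for c in("scene","top"): heading(c,192)
print(pin("head","top"),pin("grip","top"))
for f in (0,1):
    for h,z,b in ((87.4,118,150),(87.4,118,0),(87.4,172,0),(70,170,0),(50,170,0),(50,170,150)):
        q=kin.ik(*pose(np.radians(h),z,f,b)); print(f,h,z,b,None if q is None else np.round(q,2))
E
```

```text
conf 0.74 2318
scene pca 84.58380699746314 rect ((522.1978759765625, -16.623504638671875), (260.7940673828125, 106.86524963378906), 85.77596282958984) [533.19567741 -10.44332705]
conf 0.66 2054
top pca 87.22674293992486 rect ((537.7067260742188, -18.389488220214844), (250.29202270507812, 65.61396789550781), 88.0074691772461) [534.81602208 -14.54451686]
[(0.81, array([537.7, -19.1, 189.4]))] [(0.97, array([ 531.8, -142. ,  117. ]))]
0 87.4 118 150 [ 0.1   0.77  0.89  1.62 -0.96  1.75  1.17]
0 87.4 118 0 [ 0.03  0.79  0.72  1.81 -1.04  1.49  1.2 ]
0 87.4 172 0 [-0.06  0.76  0.86  1.8  -1.04  1.6   1.18]
0 70 170 0 [-0.22  0.78  1.13  2.03 -1.24  1.61  1.16]
0 50 170 0 [-0.12  0.44  0.89  2.28 -1.27  1.16  0.96]
0 50 170 150 [-0.13  0.22  1.12  2.18 -0.93  1.32  0.78]
1 87.4 118 150 [ 0.1   0.77  0.89  1.62 -0.96  1.75 -1.97]
1 87.4 118 0 [-0.19  1.02  1.11  1.82 -1.24  1.77 -1.79]
1 87.4 172 0 [-0.19  0.9   1.11  1.81 -1.16  1.77 -1.87]
1 70 170 0 [-0.21  0.77  1.12  2.03 -1.23  1.6  -1.98]
1 50 170 0 [-0.12  0.44  0.89  2.28 -1.27  1.16 -2.18]
1 50 170 150 [-0.28  0.37  1.38  2.19 -1.01  1.46 -2.26]
```

```bash
python3 - <<'E'
from h import *
robot.servo_line([206.9,616.2,470],feed=250)
q=np.array(robot.observe()["joints"]); q[0]=0.6
robot.goto_joints(q); o=robot.observe(); print(o["t"],o["tcp_pos"])
H=np.radians(88.5)
for L in (32,36,42):
  import h; 
  for f in (0,1):
    for hd,z,b in ((88.5,118,150),(88.5,118,0),(88.5,170,0),(70,170,0),(48.5,170,0),(48.5,170,120)):
        Q=rot(np.radians(hd),f,np.radians(L)); u=np.array([np.cos(np.radians(hd)),np.sin(np.radians(hd))])
        q=kin.ik(np.r_[S-122*u,z]+Q.as_matrix()[:,2]*(19-b),Q.as_rotvec()); print(L,f,hd,z,b,None if q is None else np.round(q,2))
E
```

```text
6.75 [ 516.2669873  -394.20333351  468.44002877]
32 0 88.5 118 150 [ 0.75  0.52 -0.23  1.61 -0.38  1.32  0.65]
32 0 88.5 118 0 [ 0.66  0.63 -0.26  1.79 -0.42  1.02  0.68]
32 0 88.5 170 0 [ 0.67  0.55 -0.26  1.77 -0.42  1.1   0.64]
32 0 70 170 0 [ 0.7   0.42 -0.22  1.98 -0.59  0.92  0.55]
32 0 48.5 170 0 [ 0.69  0.27 -0.2   2.22 -0.82  0.7   0.43]
32 0 48.5 170 120 [ 0.74  0.08 -0.08  2.15 -0.68  0.99  0.34]
32 1 88.5 118 150 [ 0.34  0.52  0.33  1.64 -0.61  1.41 -2.28]
32 1 88.5 118 0 [ 0.3   0.61  0.23  1.82 -0.7   1.13 -2.23]
32 1 88.5 170 0 [ 0.28  0.54  0.25  1.8  -0.67  1.21 -2.28]
32 1 70 170 0 [ 0.29  0.41  0.28  2.01 -0.79  1.03 -2.41]
32 1 48.5 170 0 [-0.41  0.44  1.13  2.28 -1.18  1.08 -2.36]
32 1 48.5 170 120 [-0.61  0.15  1.41  2.2  -0.8   1.13 -2.61]
36 0 88.5 118 150 [ 0.78  0.57 -0.24  1.58 -0.41  1.36  0.69]
36 0 88.5 118 0 [ 0.69  0.66 -0.26  1.77 -0.47  1.06  0.73]
36 0 88.5 170 0 [ 0.69  0.58 -0.27  1.75 -0.46  1.14  0.69]
36 0 70 170 0 [ 0.73  0.45 -0.22  1.98 -0.65  0.96  0.63]
36 0 48.5 170 0 [ 0.73  0.29 -0.2   2.24 -0.92  0.73  0.56]
36 0 48.5 170 120 [ 0.79  0
[... 420 characters left out ...]
2  0.64 -0.24  1.54 -0.46  1.43  0.75]
42 0 88.5 118 0 [ 0.72  0.7  -0.26  1.74 -0.53  1.13  0.79]
42 0 88.5 170 0 [ 0.73  0.63 -0.28  1.73 -0.52  1.21  0.74]
42 0 70 170 0 [ 0.78  0.49 -0.22  1.97 -0.73  1.02  0.72]
42 0 48.5 170 0 [ 0.79  0.33 -0.19  2.25 -1.05  0.79  0.73]
42 0 48.5 170 120 [ 0.86  0.16 -0.05  2.18 -0.85  1.07  0.62]
42 1 88.5 118 150 [ 0.42  0.64  0.35  1.57 -0.72  1.56 -2.17]
42 1 88.5 118 0 [ 0.35  0.69  0.24  1.77 -0.8   1.28 -2.12]
42 1 88.5 170 0 [ 0.33  0.62  0.27  1.76 -0.78  1.35 -2.17]
42 1 70 170 0 [ 0.36  0.49  0.3   2.   -0.93  1.17 -2.24]
42 1 48.5 170 0 [ 0.06  0.36  0.66  2.29 -1.24  1.04 -2.24]
42 1 48.5 170 120 [-0.32  0.4   1.38  2.24 -1.08  1.42 -2.24]
```

```bash
sed -i 's/LEAN=np.radians(42)/LEAN=np.radians(38)/' h.py; python3 - <<'E'
from h import *
H=np.radians(87.5)
p,r=pose(H,119,0,150,r=124); robot.movep(p,r)
grip(0.6)
p,r=pose(H,119,0,35,r=124); robot.servo_line(p,feed=150)
o=robot.observe(); print(o["t"],o["contact_force"],np.round(o["joints"],2))
for c in ("scene","top"):
    im=snap(c,c+"1.png"); print(pin("grip",c))
    x=(slice(150,290),slice(160,350)) if c=="scene" else (slice(160,300),slice(220,410))
    cv2.imwrite(f"pics/{c}1c.png",cv2.resize(im[x][:,:,::-1],None,fx=4,fy=4,interpolation=cv2.INTER_CUBIC))
E
```

```text
9.5 [ 0.25008731 -0.05297261  0.68425161] [ 0.74  0.64 -0.27  1.73 -0.47  1.15  0.73]
[(0.96, array([ 534.6, -143.6,  121.1]))]
[(0.93, array([ 527.6, -140.1,  115.7]))]
```

View pics/scene1c.png

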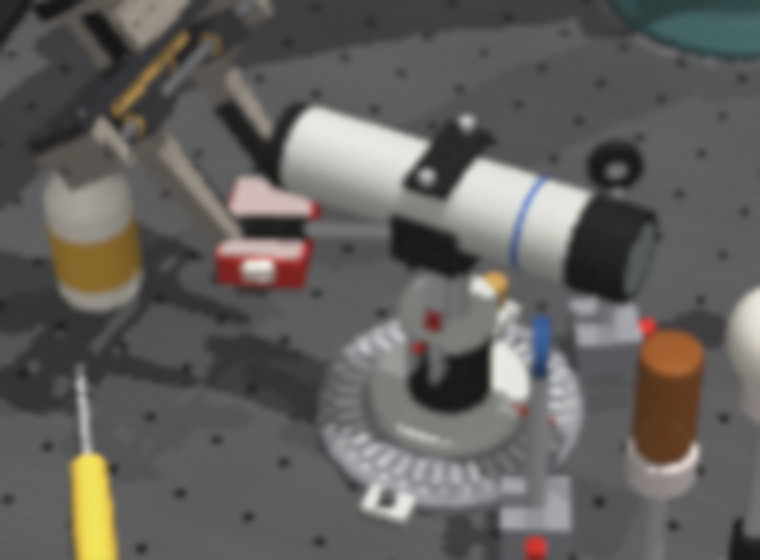

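View pics/top1c.png

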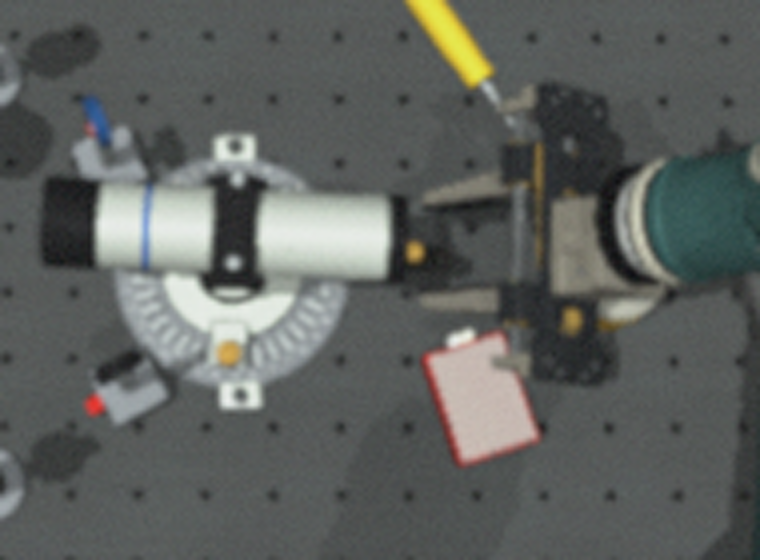

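```bash
python3 - <<'E'
from h import *
H=np.radians(87.5)
p,r=pose(H,119,0,0,r=124); robot.servo_line(p,feed=80)
o=robot.observe(); print(o["contact_force"])
grip(0.0,50); robot.hold(0.2)
o=robot.observe(); print(o["t"],o["grip_width"]*92,o["grip_force"],o["contact_force"],np.array(o["tcp_pos"])-p)
p=np.array(o["tcp_pos"])
for dz in (2,4,6,8,10,12,14,16,18,20):
    robot.servo_line(p+[0,0,dz],feed=25); o=robot.observe(); print(dz,np.round(o["contact_force"],1),np.round(np.array(o["tcp_pos"])-p,1),o["t"])
for c in("scene","top"): viewer.read_camera(c); print(pin("head",c),pin("grip",c))
E
```

```text
[ 0.16092309 -0.10579072  0.12286862]
11.15 16.571258548309196 50.02592325210571 [ 4.17531171 -1.50604716 -1.44478474] [ 0.6398845  -0.22310102  0.10941518]
2 [ 4.   1.6 -8.8] [-0.3  0.1  1.2] 11.4
4 [ 1.4  1.4 -9.7] [-1.1  0.1  3.3] 11.65
6 [  0.6   1.7 -12.8] [-1.   0.1  5.5] 11.9
8 [-2.6  0.8 -5.5] [-0.5  0.1  8.8] 12.15
10 [-1.   1.8 -8.2] [-0.2  0.1 10.2] 12.4
12 [ -1.4   1.8 -11.1] [-0.2  0.1 12. ] 12.65
14 [ -1.4   2.1 -10.7] [-0.2  0.1 14.1] 12.9
16 [-3.3  1.1 -6.5] [ 0.2  0.1 16.9] 13.15
18 [-1.6  1.3 -8.6] [ 0.2  0.1 18.3] 13.4
20 [ -1.8   1.4 -10.6] [ 0.1  0.1 20.1] 13.65
[(0.87, array([538.5, -21.3, 208.7])), (0.73, array([682.6, 170.6, 235.7]))] [(0.97, array([ 533.5, -142. ,  143.5])), (0.7, array([396.1, 344.8,   2.4]))]
[(0.86, array([537.2, -18.7, 212.9]))] [(0.9, array([ 532.6, -140. ,  137.6]))]
```

```bash
python3 - <<'E'
from h import *
p=np.array(robot.observe()["tcp_pos"])-[0,0,20.1]
for dz in (30,36,38,40,42,44,45,46,47,48,49,50,51):
    robot.servo_line(p+[0,0,dz],feed=25); o=robot.observe(); print(dz,np.round(o["contact_force"],1),np.round(np.array(o["tcp_pos"])-p,1),o["t"])
for c in("scene","top"): viewer.read_camera(c); print(pin("head",c),pin("grip",c))
for dz in (50,49,48,47):
    robot.servo_line(p+[0,0,dz],feed=25); o=robot.observe(); print(dz,np.round(o["contact_force"],1),np.round(np.array(o["tcp_pos"])-p,1),o["t"])
E
```

```text
30 [-2.   1.1 -7.6] [-0.   0.  30.6] 14.5
36 [-2.4  1.8 -9.2] [ 0.1 -0.  36.6] 14.8917
38 [-1.7  1.2 -7.6] [ 0.1  0.  38.4] 15.1417
40 [-2.1  0.9 -4.7] [ 0.2 -0.  40.8] 15.3917
42 [-1.3  2.9 -7.5] [ 0.  0. 42.] 15.6417
44 [ -1.    2.5 -10.2] [-0.1  0.  43.9] 15.8917
45 [ -0.4   2.7 -12.9] [-0.1  0.  44.8] 16.1417
46 [ -2.6   2.1 -10. ] [ 0.  -0.  46.5] 16.3917
47 [-3.6  0.5 -4.3] [ 0.2 -0.  48.1] 16.6417
48 [-2.8  1.5 -3.4] [ 0.2 -0.1 48.7] 16.8917
49 [-0.9  1.9 -6.2] [ 0.1 -0.  48.9] 17.1417
50 [ -0.    3.8 -11.1] [-0.1  0.  49.5] 17.3917
51 [  0.3   3.6 -12.7] [-0.1 -0.  50.7] 17.6417
[(0.75, array([533.3, -22.8, 240.7]))] [(0.9, array([ 533.5, -140.9,  176.3]))]
[(0.59, array([536.8, -20.4, 241. ]))] [(0.78, array([ 532.9, -140.4,  167. ]))]
50 [-1.3  1.9 -9.3] [-0.   0.  50.3] 18.1917
49 [-1.6  1.8 -9. ] [ 0.1 -0.  49.2] 18.4417
48 [-2.2  0.6 -5.8] [ 0.1 -0.  48.4] 18.6917
47 [-2.4 -0.5  0.9] [ 0.5 -0.1 48. ] 18.9417
```

```bash
cat >> h.py <<'E'
def swing(p0,Q0,degs,feed=60):
    for a in degs:
        Z=Ro.from_euler("z",a,degrees=True); d=Z.apply([p0[0]-S[0],p0[1]-S[1],0])
        robot.servo_line(np.r_[S+d[:2],p0[2]],feed=feed,rotation=(Z*Q0).as_rotvec())
        o=robot.observe(); f=np.array(o["contact_force"]); t=Z.apply([Q0.as_matrix()[0,1],Q0.as_matrix()[1,1],0])
        e=np.array(o["tcp_pos"])[:2]-S; print(a,"tang",round(f@t,1),"f",f.round(1),"z",round(o["tcp_pos"][2],1),"ang",np.degrees(np.arctan2(-e[1],-e[0])).round(2),round(o["t"],2))
E
python3 - <<'E'
from h import *
o=robot.observe(); p=np.array(o["tcp_pos"])+[0,0,.6]; Q=Ro.from_rotvec(o["tcp_rot"])
np.save("p0.npy",np.r_[p,Q.as_rotvec()])
robot.servo_line(p,feed=30)
swing(p,Q,[-2.5*k for k in range(1,13)])
for c in("scene","top"):
    snap(c,c+"2.png"); print(pin("head",c),pin("grip",c),pin("lamp_amber_center",c)); heading(c,240)
E
```

```text
-2.5 tang -4.7 f [-4.6  1.3 -2.5] z 152.4 ang 84.79 19.44
-5.0 tang -9.4 f [-9.3  0.6  0. ] z 152.4 ang 81.52 19.69
-7.5 tang 1.5 f [ 1.9  1.7 -6.6] z 152.8 ang 80.88 19.94
-10.0 tang -1.2 f [-1.   0.8 -4.3] z 152.6 ang 77.76 20.19
-12.5 tang -5.5 f [-5.6  0.6 -3.6] z 152.5 ang 74.87 20.44
-15.0 tang -12.5 f [-12.7   1.   -0.9] z 152.4 ang 71.6 20.69
-17.5 tang 0.8 f [ 0.9  0.1 -6.9] z 152.8 ang 70.92 20.94
-20.0 tang -1.9 f [-2.2 -0.2 -4.6] z 152.7 ang 67.98 21.19
-22.5 tang -4.6 f [-5.4 -0.6 -4.1] z 152.5 ang 64.8 21.44
-25.0 tang -10.9 f [-11.9   0.6   1. ] z 152.3 ang 61.44 21.69
-27.5 tang 1.3 f [ 0.5 -1.8 -6.4] z 152.9 ang 60.84 21.94
-30.0 tang -3.5 f [-5.7 -2.4 -3.9] z 152.7 ang 57.83 22.19
[(0.86, array([536.9, -17.4, 238.7])), (0.65, array([ 683.3, -209.1,   -1.7]))] [(0.92, array([ 476.2, -125.1,  172.2]))] [(0.85, array([682.1, 169. , 237.9]))]
conf 0.58 2275
scene pca 55.829553917971495 rect ((528.0698852539062, -11.148513793945312), (289.29248046875, 92.75634765625), 57.41678237915039) [541.81045257  -6.96477096]
[] [(0.9, array([ 470.2, -122.8,  164.1]))] [(0.65, array([684. , 167.3, 236.7]))]
conf 0.96 2167
top pca 58.16939306448759 rect ((539.91015625, -17.901283264160156), (250.00001525878906, 66.22806549072266), 58.6988525390625) [538.1314892 -14.3470066]
```

```bash
python3 - <<'E'
from h import *
v=np.load("p0.npy"); p=v[:3]; Q=Ro.from_rotvec(v[3:])
swing(p,Q,[-32.5,-35,-37.5,-40])
robot.servo_line(np.array(robot.observe()["tcp_pos"])-[0,0,.6],feed=30)
grip(0.6); robot.hold(.3)
o=robot.observe(); print(o["contact_force"],o["t"])
Z=Q.as_matrix()
z=(Ro.from_rotvec(o["tcp_rot"])).as_matrix()[:,2]
robot.servo_line(np.array(o["tcp_pos"])-z*110,feed=150)
print(robot.observe()["t"],robot.observe()["contact_force"])
def tri(name):
    A=[];B=[]
    for c in("scene","top"):
        i=viewer.camera_info(c);R=np.array(i["R"]);t=np.array(i["t"]);K=np.array(i["camera_matrix"],float)
        for m in viewer.silhouettes(name,c)[:1]:
            yy,xx=np.nonzero(m["mask"]); print(name,c,round(m["confidence"],2),len(xx),(xx.min(),xx.max(),yy.min(),yy.max()))
for c in("scene","top"):
    im=snap(c,c+"3.png"); print(pin("head",c),pin("grip",c),pin("lamp_amber_center",c),pin("swivel_base",c)); heading(c,240)
    x=(slice(150,290),slice(210,400)) if c=="scene" else (slice(130,270),slice(180,370))
    cv2.imwrite(f"pics/{c}3c.png",cv2.resize(im[x][:,:,::-1],None,fx=4,fy=4,interpolation=cv2.INTER_CUBIC))
tri("lamp_amber")
E
```

```text
-32.5 tang -4.0 f [-6.3 -2.1 -3. ] z 152.4 ang 54.76 22.94
-35 tang -9.8 f [-13.6  -1.6   0.7] z 152.2 ang 51.44 23.19
-37.5 tang 1.4 f [-2.  -4.6 -5.8] z 152.8 ang 50.85 23.44
-40 tang -0.7 f [-5.  -4.4 -4.3] z 152.7 ang 48.06 23.69
[-0.18473665 -0.17582549  0.10356908] 24.95
25.8333 [-0.44726696 -0.33599292  0.23926201]
[(0.67, array([537.8, -21. , 238.8]))] [(0.63, array([ 459.1, -112. ,  170. ]))] [(0.95, array([683.1, 170.2, 236.2]))] [(0.64, array([537. , -18.2,   2.3]))]
conf 0.6 2185
scene pca 46.27162971693059 rect ((530.503173828125, -10.924591064453125), (296.8585205078125, 83.79701232910156), 47.213134765625) [544.80716035  -7.19261743]
[(0.64, array([534.7, -19.4, 239.5]))] [(0.81, array([ 456.5, -112. ,  162.9]))] [(0.82, array([685.9, 167.3, 238.8]))] [(0.75, array([536.2, -19.2,  -2.9])), (0.52, array([447.7,  56. ,  93.9]))]
conf 0.92 2208
top pca 48.48516065608235 rect ((539.7200317382812, -18.197364807128906), (251.02003479003906, 67.23560333251953), 48.8359489440918) [539.06669429 -14.4581402 ]
lamp_amber scene 0.63 1176 (np.int64(310), np.int64(334), np.int64(233), np.int64(325))
lamp_amber top 0.58 532 (np.int64(199), np.int64(224), np.int64(148), np.int64(187))
```

View pics/scene3c.png

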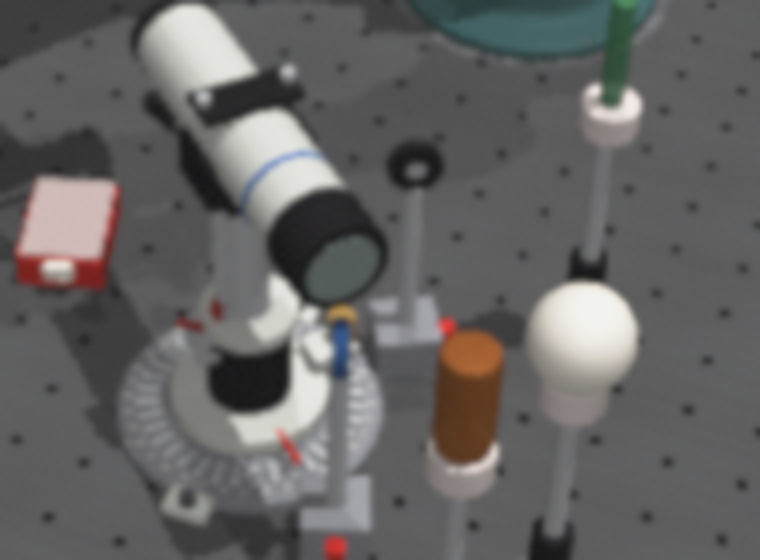

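View pics/top3c.png

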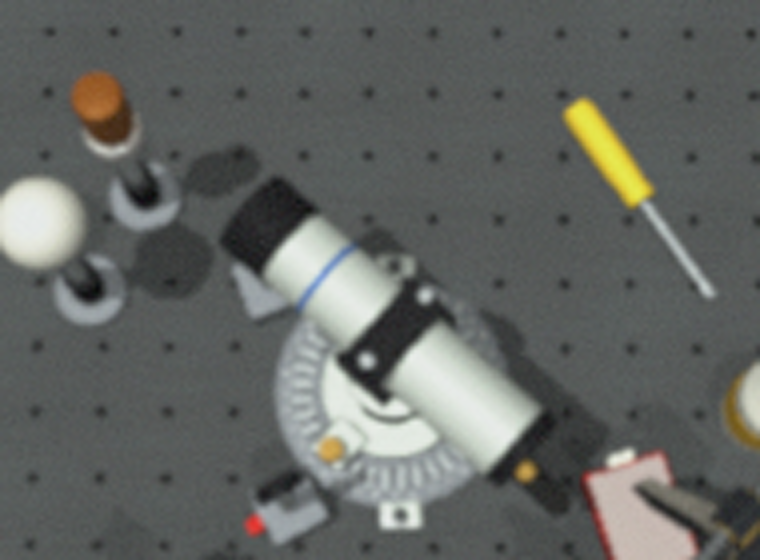

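```bash
python3 - <<'E'
from h import *
def bp(c,u,v,z,off):
    i=viewer.camera_info(c);R=np.array(i["R"]);t=np.array(i["t"])
    n=cv2.undistortPoints(np.array([[[u/4+off[0],v/4+off[1]]]],float),np.array(i["camera_matrix"],float),np.array([i["k1"],0,0,0.]))[0,0]
    d=R.T@[n[0],n[1],1]; o=-R.T@t; return (o+d*(z-o[2])/d[2])[:2]
T=("top",(180,130)); g=lambda u,v,z,c=T: bp(c[0],u,v,z,c[1])
f,r=g(251,209,240),g(519,447,240); h=(f-r)/np.linalg.norm(f-r)
print("front,rear,len,heading",f,r,np.linalg.norm(f-r),np.degrees(np.arctan2(h[1],h[0])))
P=("scene",(210,150))
for nm,L in (("top glass top",g(98,96,276)),("top foot",g(146,196,3)),("scene glass top",g(472,353,276,P))):
    for a in (r,S): d=L-a; print(nm,L,"dist",np.linalg.norm(L-S),"side",h[0]*d[1]-h[1]*d[0],"ang",np.degrees(np.arctan2(*(L-S)[::-1])))
E
```

```text
front,rear,len,heading [616.74616131  70.65375562] [465.25887699 -98.88839506] 227.36081053051305 48.218954157022665
top glass top [680.47693744 165.58210657] dist 233.93673546357138 side 15.72560034229852 ang 52.29433570913953
top glass top [680.47693744 165.58210657] dist 233.93673546357138 side 16.625618130862208 ang 52.29433570913953
top foot [683.51860111 166.75541364] dist 236.73133443009826 side 14.239200387335387 ang 51.885581763471755
top foot [683.51860111 166.75541364] dist 236.73133443009826 side 15.139218175899103 ang 51.885581763471755
scene glass top [687.02368988 171.5208552 ] dist 242.64421627896192 side 14.800614256764334 ang 51.92894937498554
scene glass top [687.02368988 171.5208552 ] dist 242.64421627896192 side 15.700632045328021 ang 51.92894937498554
```

```bash
python3 - <<'E'
from h import *
v=np.load("p0.npy"); p=v[:3]; Q=Ro.from_rotvec(v[3:])
o=robot.observe(); z=Ro.from_rotvec(o["tcp_rot"]).as_matrix()[:,2]
robot.servo_line(np.array(o["tcp_pos"])+z*110,feed=120)
p1=p.copy(); p1[2]=robot.observe()["tcp_pos"][2]
swing(p1,Q,[-40])
grip(0.0,20); robot.hold(.1); o=robot.observe(); print(o["contact_force"],o["grip_width"]*92)
swing(p1,Q,[-39,-38,-37,-36.5],feed=40)
grip(0.6); robot.hold(.3)
o=robot.observe(); print(o["contact_force"],o["t"])
robot.servo_line(np.array(o["tcp_pos"])-Ro.from_rotvec(o["tcp_rot"]).as_matrix()[:,2]*110,feed=150)
for c in("scene","top"):
    im=snap(c,c+"4.png"); print(pin("head",c),pin("grip",c)); heading(c,240)
    if c=="top": cv2.imwrite(f"pics/{c}4c.png",cv2.resize(im[130:270,180:370][:,:,::-1],None,fx=4,fy=4,interpolation=cv2.INTER_CUBIC))
print(robot.observe()["t"])
a=cv2.imread("pics/top3.png",0)[130:270,180:370]; b=cv2.imread("pics/top4.png",0)[130:270,180:370]
# tube rotation between the two pictures, tube region only
W=np.eye(2,3,dtype=np.float32); m=np.zeros_like(a); cv2.fillPoly(m,[np.array([[70,44],[55,60],[122,120],[138,103]])],255)
cc,W=cv2.findTransformECC(a,b,W,cv2.MOTION_EUCLIDEAN,(3,200,1e-7),m,5); print(cc,np.degrees(np.arctan2(W[1,0],W[0,0])))
E
```

```text
-40 tang 0.9 f [ 0.7 -0.5  0.5] z 152.8 ang 48.34 27.85
[-0.28691419 -0.62922926 -0.01340408] 17.41514030107252
-39 tang 4.5 f [ 4.9 -1.4 -3.8] z 152.5 ang 49.88 28.86
-38 tang 5.7 f [ 6.2 -1.5 -4. ] z 152.5 ang 50.74 29.11
-37 tang 0.6 f [ 0.7 -0.1  0.4] z 152.3 ang 50.98 29.36
-36.5 tang -3.2 f [-3.5  0.8  1.2] z 152.2 ang 51.13 29.61
[-1.08609511 -0.19099339  0.20395836] 30.6083
[(0.82, array([536.1, -19.3, 240.5]))] [(0.75, array([ 463.6, -118.8,  169.2]))]
conf 0.85 2178
scene pca 48.952098149774606 rect ((530.53466796875, -10.489639282226562), (293.67987060546875, 85.20895385742188), 50.469539642333984) [544.16454605  -6.77649167]
[(0.8, array([535.2, -18.3, 240.3]))] [(0.83, array([ 463.7, -117.3,  162.8])), (0.48, array([ 5.583e+02, -4.323e+02, -1.000e-01]))]
conf 0.68 2017
top pca 51.05071451269372 rect ((541.0233764648438, -17.295257568359375), (245.9664764404297, 63.681312561035156), 53.12523651123047) [540.35801324 -12.63667026]
31.8917
0.999214782471756 -3.3966193
```

```bash
python3 - <<'E'
from h import *
robot.hold(1.0)
b=cv2.cvtColor(snap("top","top5.png"),cv2.COLOR_RGB2GRAY)[130:270,180:370]; heading("top",240)
m=np.zeros_like(b); cv2.fillPoly(m,[np.array([[70,44],[55,60],[122,120],[138,103]])],255)
for n in (3,4):
    a=cv2.imread(f"pics/top{n}.png",0)[130:270,180:370]
    cc,W=cv2.findTransformECC(a,b,np.eye(2,3,dtype=np.float32),cv2.MOTION_EUCLIDEAN,(3,200,1e-7),m,5); print(n,cc,np.degrees(np.arctan2(W[1,0],W[0,0])))
cv2.imwrite("pics/top5c.png",cv2.resize(cv2.imread("pics/top5.png")[130:270,180:370],None,fx=4,fy=4,interpolation=cv2.INTER_CUBIC))
cv2.imwrite("pics/scene5c.png",cv2.resize(cv2.imread("pics/scene4.png")[150:290,210:400],None,fx=4,fy=4,interpolation=cv2.INTER_CUBIC))
print(robot.observe()["t"])
E
```

```text
conf 0.95 2242
top pca 51.754475486156686 rect ((541.154052734375, -18.030067443847656), (249.4402618408203, 68.83545684814453), 52.24510192871094) [539.98611835 -13.55950148]
3 0.9992330142739627 -3.4102767
4 0.9999633539540757 -0.011817968
32.9917
```

View pics/top5c.png

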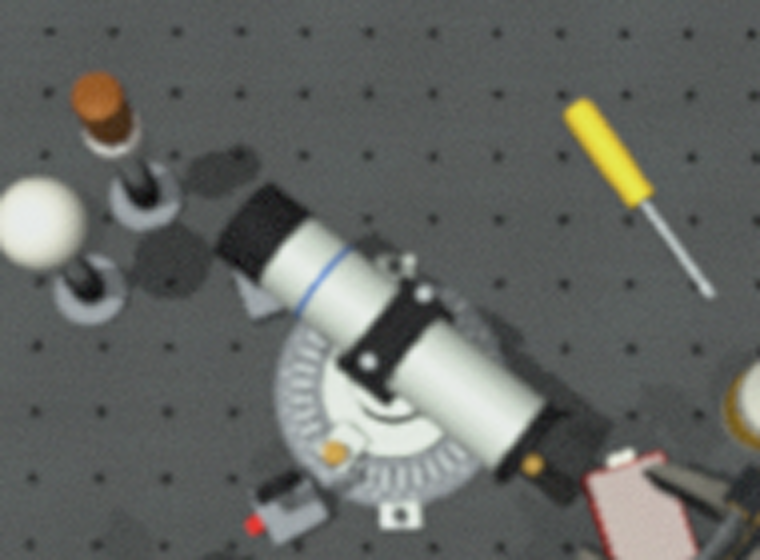

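View pics/scene5c.png

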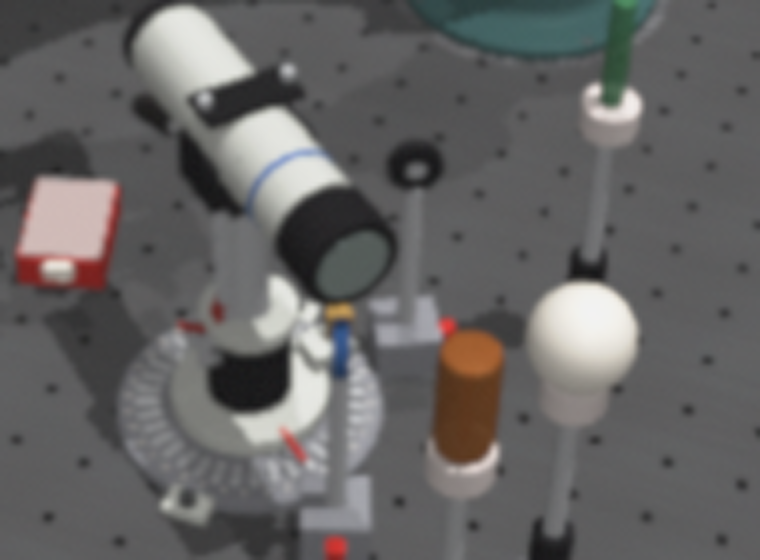

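```bash
python3 -c "
from h import *
print(robot.observe()['contact_force']); print(robot.job_done())"
```

```text
[-0.66720696  0.945111    0.04315905]
the job is handed in; nothing more can be done
None
```

The job is handed in: the head is resting on its pawl at 0.080 m, four clicks clockwise of its start. The tube's heading measures about 51.6° against about 52° to the amber lamp, it stayed still over a one-second check, and the arm was let go and backed off; no verdict came back. After the first release the tube sat about 3.8° short of the lamp, so I nudged it about 3° within the same click, and friction rather than the exact click centre (about 50°) seems to be holding it there.

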